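Gauge the depth of a fixture's bore with a stop-collar depth rod

TASK

Take the depth rod from its stand and lower it gently into the bore of the aluminium fixture until it bottoms, and make sure of the bottom with a definite push of about half a kilo for half a second, never bearing on it with more than two kilos. Then let go and slide the rod's stop collar softly down until it sits flat on the fixture's top, and leave the gauge standing there, bottomed and untouched, so that the collar marks the depth. Leave the bottle, phone, tape roll and memory stick where they are.

Things in the scene. Friction and masses are not known exactly. Their poses are not given: they have to be found in the camera images.
- rod_grip (a point): where to grip the loose depth rod: on its axis in the upper half of its ribbed dark head (17 mm in diameter, 28 mm tall), 115 mm above the foot, 5 mm below the top; below the head, its top 23 mm under this point, is a fixed finger guard 26 mm in diameter, 4 mm thick. z up the rod. At the start the rod stands upright, a little loose, in its stand and is drawn straight up
- rod: the depth rod: plain steel, 12 mm in diameter with a 3 mm chamfer at the foot (7 mm across at the end), 120 mm long with its head; 0.14 to 0.21 kg, the collar 0.045 kg more; origin at the centre of its foot, z up the rod
- rod_tip (a point): centre of the foot (lower end face) of the depth rod
- collar (a joint): stop collar, an aluminium spool on the rod, 50 mm in diameter, 24 mm tall (6 mm lower flange, 30 mm neck, 8 mm upper flange), held by light friction of about 1 N where it is left. Value: how far it is slid down towards the foot (m); its underside is 0.058 minus the value above the foot. Travel 0 to 0.05, starts at 0 to 0.008
- collar_under (a point): centre of the collar's underside, on the rod's axis
- collar_top (a point): centre of the collar's upper face, on the rod's axis, 24 mm above its underside; the ring from 13 to 25 mm radius can be pushed down by fingertips opened to about 36 mm, with the rod's head and guard between them
- fixture: the fixture: a fixed square aluminium block 100 x 100 mm, 56 mm high, with four small nearly flush screws at its corners and a single round vertical blind bore in the middle of its top; origin at the centre of its underside
- bore_mouth (a point): centre of the bore's mouth, level with the fixture's top face, z up. The bore is 13.4 mm in diameter (0.7 mm clearance all round the rod) with a 1.5 mm chamfer
- stop: the flat adjustable stop down inside the bore: its floor, with a hard rubber face that gives about 1 mm under 12 N. It is set 30 to 46 mm below the mouth, differently each time; its height is not measured and must be felt. The origin of this entry is always at the foot of the bore, level with the fixture's underside, and tells nothing of the depth
- stand: the gauge's stand: a fixed black block 64 x 64 mm, 40 mm high on a 74 mm square foot, with a hole 14 mm in diameter and 30 mm deep in the middle of its top; origin at the centre of its underside
- ipa_bottle_mid (a point): bystander: small upright dropper bottle, 39 mm in diameter and 114 mm tall; point half-way up
- phone_red_mid (a point): bystander: phone lying flat, 138 x 68 x 9 mm; point at its centre
- tape_roll_mid (a point): bystander: roll of tape lying flat, 81 mm in diameter, 19 mm high; point at its centre
- usb_stick_mid (a point): bystander: small memory stick lying flat, 54 x 18 x 8 mm; point at its centre
There are look-alikes about, which are no part of the job. Leave any turquoise look-alike of the rod alone.

How it is judged:
By the outcome, as a careful person would: the job done as asked, in the order asked, and still so for the second after the job is handed in, with the robot touching nothing.
It also fails if it takes over 61 s, if anything falls off the work surface, if the arm or the gripper's body presses on something with over 40 N, if the wrist force passes 120 N, or if a joint passes its speed limit or range.

ROBOT

A 6-joint arm with a two-finger parallel gripper is mounted at the origin on a cart in front of the work surface, level with it; the furniture and walls round the work are solid. World frame = base frame: x ahead of the robot, y to its left, z up, the work surface at z = 0. Lengths are in mm, angles in degrees, forces in N, time in s.
With the tool pointing down it reaches from about 300 to 850 mm from the base axis. Payload 4.2 kg.
Tool frame: the origin (TCP) lies between the finger pads; the fingertips stand 22 mm ahead of it and the grasp point (between the pads) lies 3 mm ahead of it (env.finger_overhang is the distance from the TCP to the fingertips, in mm); z points along the fingers, y is the line along which they close (so a half turn about z gives the same grasp; the last joint's range is limited). The gripper opens to 91 mm and grips with 3 to 60 N. Pads are 32 mm wide; open, the fingers measure 118 mm over their backs; the gripper's body (76 mm by 178 mm) begins 60 mm behind the grasp point.
Start: joints at [-74.714, 18.312, 89.639, -0, 72.044, -1.146], TCP at [162.661, -551.527, 235.976] pointing down, gripper open.
Joint ranges: [-177.97, 177.97], [-48.28, 115.42], [12.27, 149.76], [-77.06, 257.06], [2.81, 150.46], [-146.56, 146.56]. Speed limits (degrees/s): [147.25, 147.25, 180, 180, 180, 180].

INTERFACE

Orientations are given as [roll, pitch, yaw] about the fixed x, y, z axes, in that order (R = Rz(yaw) Ry(pitch) Rx(roll)).
In Python, from workcell import state, cams, ticket, look_for, outline_of, env gives the robot as it stands.
- The arm moves only by the tool servo_tool, never from a script. Its argument "steps" is a list of rows, each a list of 3 entries, a list of its own where there are three numbers: the closure in counts, from 0 (fully open) to 255 (shut), then the shift along the tool's x, y, z in mm, then the turn, a rotation vector about the tool's x, y, z in rad. A call has exactly 10 rows; each row shifts and turns the commanded pose from where the row before left it, along the tool's axes as they then stand; what a row does not reach is not made up. A row lasts 1/10 s, in which the tool goes at most 50 mm and 8.59 degrees, less where a joint would pass 70% of its speed; a pose out of reach is approached as far as the arm can. A call with a gripper value outside its range is refused whole. The fingers move at their own pace and stop on an object; "squeeze" is the grip in N (left out, the last holds). Time passes only in rows, so rows that do not move let the fingers close, or fill a call up. It gives the time, the measured TCP pose, the force, the opening and the grip force at its end, in the units of the state.
- state(): the state, without advancing time (a new reading comes with each control period).
- cams.grab_frame(name): name is "side" or "top"; returns a dict with "color" (420x560x3 uint8, red, green, blue), "z_map" (420x560 float32, mm along the optical axis (not along the pixel's ray), 0 where there is no reading), "fovy" (degrees; the focal length in pixels is half the picture's height over the tangent of half this angle, whatever the lens; pixels are square), "cx", "cy" (the principal point, pixels), "eye" and "rotation" of the camera in the world. Camera axes: x right, y up, looking along -z (the intrinsics and any distortion apply to the point x, -y, -z); pixel columns grow to the right and rows downward; lengths in mm; the calibration is good to about 2 mm. A picture is of the moment at which its call begins.
- ticket.job_done(): hands the job in; it is judged then, once.
Trained networks look in a picture, given as the dict that the camera call returned (one of the last four; its "shot" number tells which), for a name from the list of things; names that differ only in an ending like _2 or _b are one class to them, and where a whole thing is asked for, a point or a joint stands for the part that bears it (a point fixed in the world has none). Each returns a list of dicts, best first, with "confidence" (0 to 1); they miss things now and then, are a little off and sometimes report something else, mostly with a low value. They report only what shows in the picture. A call takes as long as a camera call. They do not tell look-alikes from the thing itself.
- look_for(picture, thing): "at" ([column, row] in pixels, amid what is visible of it).
- outline_of(picture, thing): "pixels" (420x560 bool, what is visible of it) and "at" ([column, row] in pixels, amid what is visible of it).
The state is a dict: "time_s": time; "qpos": joint angles; "qvel": joint speeds; "effort": joint torques, N m; "ee_pos": TCP position; "ee_rot": TCP orientation; "force": force on the tool from outside, world axes, zero at the start; "torque": the same for the moment, N m; "gripper_width": finger opening in mm; "gripper_force": force on a finger pad.
Only numpy, scipy, OpenCV 4.12 (cv2) and the standard library are available. Lean on these libraries where they do the work, as an engineer would, in place of code of your own. Each camera call takes 0.05 s, during which the arm holds its last target. There are 200 camera calls.

## Working session

There is one attempt and no reset: what is moved stays moved. The work goes in short steps, Python scripts to look and compute and a tool call to move; the robot and the scene stay as the last step left them, time stands still between calls to the robot, and variables do not carry over. Pictures are saved under pics/ and viewed, at most 10 in all, crops included, and the job is handed in when it is done.

Besides the shell and the picture viewer there is one more tool, called after ">>>" as name([rows], argument=value, ...), one row to a line, values as JSON. servo_tool: Moves the arm, as the interface text tells. Its arguments: {"type":"object","properties":{"steps":{"type":"array","items":{"type":"array"}},"squeeze":{"type":"number"}},"required":["steps"]}

```bash
ls; mkdir -p pics; cat > h.py <<'E'
import numpy as np, cv2
from workcell import state, cams, ticket, look_for, outline_of, env
def cam(p):
    H=p["color"].shape[0]; f=H/2/np.tan(np.radians(p["fovy"])/2); return f
def world(p,u,v,z=None):
    f=cam(p); d=np.array([(u-p["cx"])/f,-(v-p["cy"])/f,-1.0])
    return d
def pt(p,uv,z=None,win=2):
    """world point at pixel by depth, or where ray meets plane z"""
    R=np.array(p["rotation"]);e=np.array(p["eye"]); u,v=uv
    d=R@world(p,u,v)
    if z is not None: return e+d*(z-e[2])/d[2]
    a=p["z_map"][int(v)-win:int(v)+win+1,int(u)-win:int(u)+win+1]; a=a[a>0]
    return e+d*np.median(a)
def cloud(p):
    f=cam(p);vv,uu=np.mgrid[0:420,0:560]
    d=np.stack([(uu-p["cx"])/f,-(vv-p["cy"])/f,-np.ones(uu.shape)],-1)*p["z_map"][...,None]
    return d@np.array(p["rotation"]).T+np.array(p["eye"])
def save(p,n): cv2.imwrite("pics/"+n,cv2.cvtColor(p["color"],cv2.COLOR_RGB2BGR))
E
python3 - <<'E'
from h import *
s=state();print(s)
for c in("top","side"):
    p=cams.grab_frame(c);save(p,c+"0.png")
    print(c,{k:v for k,v in p.items() if k not in("color","z_map")})
    for n in("rod","collar","fixture","stand","ipa_bottle_mid","phone_red_mid","tape_roll_mid","usb_stick_mid","bore_mouth","rod_grip"):
        try:
            for r in look_for(p,n)[:3]: print(n,np.round(r["at"]),round(r["confidence"],2),np.round(pt(p,r["at"])))
        except Exception as e: print(n,e)
E
```

```text
pics
{'time_s': 0.0, 'qpos': array([-7.47118672e+01,  1.83497135e+01,  8.97071564e+01, -3.78703419e-04,
        7.20449993e+01, -1.14318048e+00]), 'qvel': array([-0.10473553, -0.02026167,  0.06770827, -0.03509694,  0.01122699,
       -0.08895555]), 'effort': array([-2.75551924e-03, -4.12466168e+01, -2.31976354e+01,  7.26283388e-02,
        4.57508722e-02, -1.33773838e-04]), 'ee_pos': array([ 162.5455752 , -551.04333116,  235.13450283]), 'ee_rot': array([-1.79898144e+02, -1.67240591e-03,  1.64314288e+01]), 'force': array([-0.80373465,  0.2906254 , -0.18283058]), 'torque': array([-0.01025331,  0.02201016,  0.00230977]), 'gripper_force': 0.0, 'gripper_width': 91.15658127895527}
top {'fovy': 53.61139853091836, 'cx': 276.88278813147775, 'cy': 210.73367933259237, 'eye': array([3.18808818e+02, 8.43961479e-01, 1.14715112e+03]), 'rotation': array([ 11.05594027,  -1.99849581, -90.44454057]), 'shot': 1}
rod [219. 248.] 0.77 [92539. 92221. 93367.]
rod [171. 229.] 0.55 [89941. 89623. 90770.]
collar [220. 254.] 0.71 [94601. 94283. 95429.]
collar [176. 233.] 0.68 [93154. 92836. 93982.]
collar [261.
[... 910 characters left out ...]
. 145323.]
collar [245. 275.] 0.93 [129192. 129949. 129780.]
collar [288. 260.] 0.73 [143842. 144599. 144430.]
fixture [309. 218.] 0.73 [179804. 180561. 180392.]
fixture [244. 280.] 0.17 [127850. 128608. 128438.]
stand [248. 302.] 0.88 [130464. 131222. 131052.]
ipa_bottle_mid [243. 230.] 0.77 [163645. 164402. 164233.]
phone_red_mid [367. 187.] 0.73 [234793. 235550. 235381.]
tape_roll_mid [193. 354.] 0.75 [110046. 110804. 110634.]
usb_stick_mid [303. 257.] 0.55 [167582. 168339. 168170.]
bore_mouth [308. 223.] 0.57 [178178. 178935. 178766.]
rod_grip [243. 276.] 0.79 [128702. 129460. 129290.]
rod_grip [288. 262.] 0.68 [143813. 144570. 144401.]
rod_grip [298. 255.] 0.64 [148498. 149255. 149086.]
```

```bash
sed -i 's/np.array(p\["rotation"\])/Rm(p)/' h.py; cat >> h.py <<'E'
from scipy.spatial.transform import Rotation
def Rm(p): return Rotation.from_euler("xyz",p["rotation"],degrees=True).as_matrix()
E
python3 - <<'E'
from h import *
for c in("top","side"):
    p=cams.grab_frame(c);save(p,c+"1.png")
    for n in("rod","collar","fixture","stand","ipa_bottle_mid","phone_red_mid","tape_roll_mid","usb_stick_mid","bore_mouth"):
            for r in look_for(p,n)[:2]: print(n,np.round(r["at"]),round(r["confidence"],2),np.round(pt(p,r["at"])))
    C=cloud(p);z=C[...,2]
    print("z at table", np.percentile(z[p["z_map"]>0],[5,25,50]))
    # fixture top plane
    r=look_for(p,"fixture")[0]["at"];c0=pt(p,r)
    m=(abs(z-56)<6)&(np.hypot(C[...,0]-c0[0],C[...,1]-c0[1])<80)
    q=C[m]; print("fixture top",m.sum(),q[:,2].mean(),cv2.minAreaRect(q[:,:2].astype(np.float32)))
E
```

```text
rod [220. 248.] 0.72 [429. 106.  92.]
rod [171. 231.] 0.62 [468. 227. 117.]
collar [176. 232.] 0.67 [470. 219.  92.]
collar [422. 249.] 0.54 [ 432. -443.    8.]
fixture [312. 227.] 0.88 [ 488. -132.   55.]
stand [185. 240.] 0.58 [456. 206.  39.]
ipa_bottle_mid [256. 182.] 0.51 [603.  17.  83.]
phone_red_mid [423. 253.] 0.86 [ 420. -445.    8.]
tape_roll_mid [123. 233.] 0.69 [481. 383.   1.]
tape_roll_mid [176. 231.] 0.29 [473. 218.  92.]
usb_stick_mid [259. 242.] 0.55 [453.   8.   6.]
bore_mouth [308. 223.] 0.65 [ 499. -122.   53.]
bore_mouth [183. 237.] 0.53 [465. 210.  40.]
z at table [-743.74992109   -5.62695979    2.02575853]
fixture top 1361 55.59772196337207 ((495.9643249511719, -125.89730834960938), (101.13033294677734, 100.67259216308594), 8.194433212280273)
rod [289. 256.] 0.84 [422. 123.  87.]
rod [242. 277.] 0.65 [468. 241.  92.]
collar [288. 262.] 0.9 [416. 136.  81.]
collar [246. 303.] 0.74 [453. 254.  38.]
fixture [308. 219.] 0.63 [474. -89.  58.]
stand [246. 304.] 0.81 [452. 255.  37.]
ipa_bottle_mid [243. 227.] 0.69 [607.  31.  58.]
ipa_bottle_mid [243. 274.] 0.66 [470. 236.  94.]
phone_red_mid [368. 187.] 0.92 [ 423. -450.    9.]
tape_roll_mid [194. 355.] 0.94 [473. 404.  19.]
bore_mouth [311. 220.] 0.65 [466. -87.  58.]
bore_mouth [245. 303.] 0.43 [454. 255.  37.]
z at table [-736.35176671    1.11635086   49.59787214]
fixture top 619 57.25771309657076 ((494.2614440917969, -120.16455078125), (100.63121795654297, 92.32772064208984), 8.535831451416016)
```

View pics/top0.png

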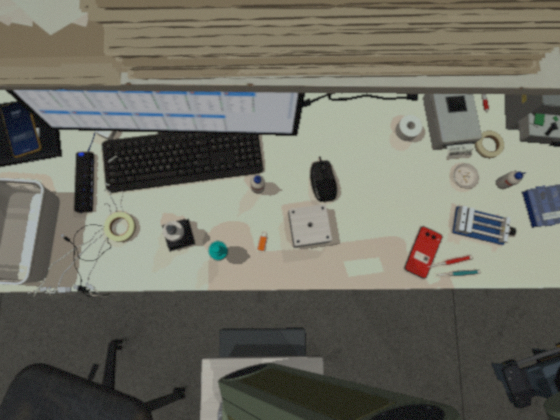

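View pics/side0.png

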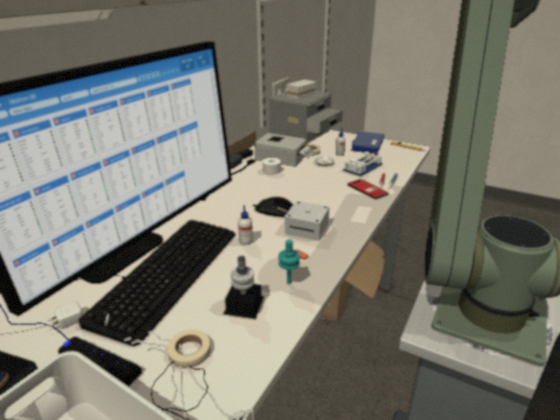

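The top view shows the real gauge (grey) in the black stand at about (175,232) and the turquoise look-alike at (219,250). The fixture is at (311,226) with its bore at the centre, and the bottle is at (257,183). Next I fit the rod axis and bore.

```bash
python3 - <<'E'
from h import *
from scipy.optimize import least_squares
def circ(q):
    r=least_squares(lambda a:np.hypot(q[:,0]-a[0],q[:,1]-a[1])-a[2],[*q[:,:2].mean(0),20]); return r.x
for c in("top","side"):
    p=cams.grab_frame(c);C=cloud(p);z=C[...,2]; ok=p["z_map"]>0
    d=np.hypot(C[...,0]-460,C[...,1]-215)
    for lo,hi in((20,50),(55,78),(78,97),(97,106),(106,140)):
        m=ok&(d<60)&(z>lo)&(z<hi);q=C[m]
        if len(q)>5: print(c,lo,hi,len(q),np.round(q.mean(0)),cv2.minAreaRect(q[:,:2].astype(np.float32)))
    f=ok&(d<60)&(z>110); print("head max z",z[f].max() if f.any() else None)
    for k in (1,):
        v,u=np.where(f); print("head px",u.min(),u.max(),v.min(),v.max())
    # dark bore pixels within fixture top
    g=cv2.cvtColor(p["color"],cv2.COLOR_RGB2GRAY)
    df=np.hypot(C[...,0]-496,C[...,1]+125)
    m=(df<20); v,u=np.where(m); 
    print("fixture centre px",u.mean(),v.mean())
    u0,v0=int(u.mean()),int(v.mean()); print(g[v0-7:v0+8,u0-7:u0+8])
E
```

```text
top 20 50 303 [468. 219.  38.] ((475.9564208984375, 230.85845947265625), (64.25940704345703, 64.42628479003906), 17.197038650512695)
top 55 78 27 [464. 217.  72.] ((468.0947570800781, 217.88133239746094), (18.85354995727539, 48.10988998413086), 59.3084716796875)
top 78 97 218 [474. 229.  90.] ((475.4647216796875, 231.27667236328125), (48.82818603515625, 47.18589782714844), 87.97991180419922)
top 97 106 33 [473. 227. 102.] ((474.1007080078125, 228.35739135742188), (18.893539428710938, 23.335735321044922), 54.23020553588867)
top 106 140 52 [474. 229. 125.] ((474.91046142578125, 230.84178161621094), (16.638328552246094, 15.05335521697998), 84.41858673095703)
head max z 132.84770312758417
head px 165 173 225 232
fixture centre px 309.21965317919074 223.94219653179192
[[165 165 164 166 167 163 164 166 166 164 164 166 163 166 163]
 [163 166 164 167 164 166 161 161 160 161 163 161 162 160 163]
 [163 161 160 165 159 161 159 162 163 164 162 163 164 164 163]
 [162 164 163 164 162 161 161 164 163 165 162 163 165 161 163]
 [165 162 165 162 165 164 164 161 160 165 163 164 166 163 166]
 [164 166 1
[... 1643 characters left out ...]
5 176]
 [174 172 171 167 170 169 168 168 170 169 168 168 170 171 174]
 [185 182 175 175 174 171 169 169 170 169 170 173 170 168 172]
 [193 190 188 184 180 177 174 174 170 171 169 169 171 170 172]
 [197 193 193 193 192 189 186 181 176 173 171 169 169 170 170]
 [198 195 197 195 197 195 196 194 186 183 176 176 171 172 168]
 [196 195 198 196 195 195 196 196 193 189 187 184 182 177 173]
 [195 196 196 194 195 198 195 195 196 194 195 192 191 188 184]
 [196 197 195 196 198 197 199 196 197 198 196 197 193 196 193]
 [197 197 197 197 198 197 199 197 195 196 196 197 198 198 196]
 [197 197 197 196 194 197 200 198 199 199 196 197 199 197 197]
 [197 200 197 199 198 197 200 197 196 196 199 198 198 197 199]]
```

```bash
cat >> h.py <<'E'
import json
def plan(xyz,yaw,n,cl=0,start=None):
    s=state();a=np.array(s["ee_pos"]) if start is None else np.array(start[:3]);y0=s["ee_rot"][2] if start is None else start[3]
    d=(np.array(xyz)-a)/n;dy=(yaw-y0)/n;out=[]
    for i in range(n):
        y=np.radians(y0+i*dy);x=np.cos(y)*d[0]+np.sin(y)*d[1];t=np.sin(y)*d[0]-np.cos(y)*d[1]
        out.append([cl,[round(x,1),round(t,1),round(-d[2],1)],[0,0,round(-np.radians(dy),4)]])
    print(json.dumps(out))
def st():
    s=state();print({k:np.round(s[k],2).tolist() for k in("time_s","ee_pos","ee_rot","force","gripper_width","gripper_force")},"j",np.round(s["qpos"],1).tolist())
E
python3 - <<'E'
from h import *
p=cams.grab_frame("top"); print(pt(p,(309.5,224.5),56))
plan((475,231,190),106,20,start=(162.66,-551.53,235.98,16.43))
E
```

```text
[ 494.35385512 -125.63259874   56.        ]
[[0, [26.0, -33.1, 2.3], [0, 0, -0.0782]], [0, [28.6, -31.0, 2.3], [0, 0, -0.0782]], [0, [30.9, -28.7, 2.3], [0, 0, -0.0782]], [0, [33.0, -26.2, 2.3], [0, 0, -0.0782]], [0, [35.0, -23.5, 2.3], [0, 0, -0.0782]], [0, [36.7, -20.7, 2.3], [0, 0, -0.0782]], [0, [38.2, -17.8, 2.3], [0, 0, -0.0782]], [0, [39.5, -14.7, 2.3], [0, 0, -0.0782]], [0, [40.5, -11.6, 2.3], [0, 0, -0.0782]], [0, [41.3, -8.4, 2.3], [0, 0, -0.0782]], [0, [41.8, -5.2, 2.3], [0, 0, -0.0782]], [0, [42.1, -1.9, 2.3], [0, 0, -0.0782]], [0, [42.1, 1.4, 2.3], [0, 0, -0.0782]], [0, [41.9, 4.7, 2.3], [0, 0, -0.0782]], [0, [41.4, 8.0, 2.3], [0, 0, -0.0782]], [0, [40.6, 11.2, 2.3], [0, 0, -0.0782]], [0, [39.6, 14.3, 2.3], [0, 0, -0.0782]], [0, [38.4, 17.4, 2.3], [0, 0, -0.0782]], [0, [36.9, 20.3, 2.3], [0, 0, -0.0782]], [0, [35.2, 23.1, 2.3], [0, 0, -0.0782]]]
```

>>> servo_tool([
  [0,[26,-33,2.3],[0,0,-0.078]],
  [0,[28.6,-31,2.3],[0,0,-0.078]],
  [0,[31,-28.7,2.3],[0,0,-0.078]],
  [0,[33,-26.2,2.3],[0,0,-0.078]],
  [0,[35,-23.5,2.3],[0,0,-0.078]],
  [0,[36.7,-20.7,2.3],[0,0,-0.078]],
  [0,[38.2,-17.8,2.3],[0,0,-0.078]],
  [0,[39.5,-14.7,2.3],[0,0,-0.078]],
  [0,[40.5,-11.6,2.3],[0,0,-0.078]],
  [0,[41.3,-8.4,2.3],[0,0,-0.078]],
])

```text
time_s: 3.35
ee_pos: [319.6, -158.8, 213.2]
ee_rot: [179.9, -0.0, 61.3]
force: [1.4, -0.7, -0.0]
gripper_width: 91.2
gripper_force: 0.0
```

>>> servo_tool([
  [0,[41.8,-5.2,2.3],[0,0,-0.078]],
  [0,[42,-1.9,2.3],[0,0,-0.078]],
  [0,[42,1.4,2.3],[0,0,-0.078]],
  [0,[41.9,4.7,2.3],[0,0,-0.078]],
  [0,[41.4,8,2.3],[0,0,-0.078]],
  [0,[40.6,11.2,2.3],[0,0,-0.078]],
  [0,[39.6,14.3,2.3],[0,0,-0.078]],
  [0,[38.4,17.4,2.3],[0,0,-0.078]],
  [0,[36.9,20.3,2.3],[0,0,-0.078]],
  [0,[35.2,23,2.3],[0,0,-0.078]],
])

```text
time_s: 4.35
ee_pos: [476.6, 232.3, 189.9]
ee_rot: [180.0, 0.0, 106.0]
force: [0.8, 0.2, 1.0]
gripper_width: 91.3
gripper_force: 0.0
```

```bash
python3 - <<'E'
from h import *
st(); p=cams.grab_frame("side"); save(p,"s2.png")
st(); plan((475,231,129),106,9)
C=cloud(p);d=np.hypot(C[...,0]-475,C[...,1]-231);m=(d<14)&(C[...,2]>108)&(C[...,2]<136);q=C[m];print(len(q),cv2.minAreaRect(q[:,:2].astype(np.float32)),q[:,2].max())
E
```

```text
{'time_s': 4.35, 'ee_pos': [476.61, 232.29, 189.91], 'ee_rot': [179.98, 0.01, 106.03], 'force': [0.8, 0.24, 0.97], 'gripper_width': 91.26, 'gripper_force': 0.0} j [24.8, 16.3, 99.6, -0.0, 64.1, 8.7]
{'time_s': 4.4, 'ee_pos': [479.55, 237.89, 189.53], 'ee_rot': [179.7, -0.25, 106.24], 'force': [3.65, 3.98, 0.67], 'gripper_width': 90.87, 'gripper_force': 0.0} j [25.0, 16.6, 99.2, 0.2, 63.8, 8.7]
[[0, [-0.6, -0.7, 6.7], [0, 0, 0.0005]], [0, [-0.6, -0.7, 6.7], [0, 0, 0.0005]], [0, [-0.6, -0.7, 6.7], [0, 0, 0.0005]], [0, [-0.6, -0.7, 6.7], [0, 0, 0.0005]], [0, [-0.6, -0.7, 6.7], [0, 0, 0.0005]], [0, [-0.6, -0.7, 6.7], [0, 0, 0.0005]], [0, [-0.6, -0.7, 6.7], [0, 0, 0.0005]], [0, [-0.6, -0.7, 6.7], [0, 0, 0.0005]], [0, [-0.6, -0.7, 6.7], [0, 0, 0.0005]]]
102 ((474.7867126464844, 230.366455078125), (17.491519927978516, 15.366938591003418), 80.6589126586914) 133.16301524005968
```

>>> servo_tool([
  [0,[0,0,5],[0,0,0]],
  [0,[0,0,10],[0,0,0]],
  [0,[0,0,10],[0,0,0]],
  [0,[0,0,5],[0,0,0]],
  [0,[0,0,0],[0,0,0]],
  [0,[0,0,0],[0,0,0]],
  [0,[0,0,0],[0,0,0]],
  [0,[0,0,0],[0,0,0]],
  [0,[0,0,0],[0,0,0]],
  [0,[0,0,0],[0,0,0]],
])

```text
time_s: 5.4
ee_pos: [476.2, 230.5, 160.1]
ee_rot: [180.0, 0.0, 105.8]
force: [-0.1, 0.5, 0.6]
gripper_width: 91.4
gripper_force: 0.0
```

```bash
python3 - <<'E'
from h import *
st();plan((475,230.8,128.5),106,6)
E
```

```text
{'time_s': 5.4, 'ee_pos': [476.23, 230.49, 160.09], 'ee_rot': [179.98, 0.0, 105.82], 'force': [-0.1, 0.55, 0.55], 'gripper_width': 91.41, 'gripper_force': 0.0} j [24.6, 17.7, 102.3, -0.0, 60.0, 8.8]
[[0, [0.1, -0.2, 5.3], [0, 0, -0.0005]], [0, [0.1, -0.2, 5.3], [0, 0, -0.0005]], [0, [0.1, -0.2, 5.3], [0, 0, -0.0005]], [0, [0.1, -0.2, 5.3], [0, 0, -0.0005]], [0, [0.1, -0.2, 5.3], [0, 0, -0.0005]], [0, [0.1, -0.2, 5.3], [0, 0, -0.0005]]]
```

>>> servo_tool([
  [0,[0.3,-0.5,8],[0,0,0]],
  [0,[0.3,-0.4,10],[0,0,0]],
  [0,[0,-0.3,9],[0,0,0]],
  [0,[0,0,5],[0,0,0]],
  [60,[0,0,0],[0,0,0]],
  [120,[0,0,0],[0,0,0]],
  [160,[0,0,0],[0,0,0]],
  [180,[0,0,0],[0,0,0]],
  [195,[0,0,0],[0,0,0]],
  [195,[0,0,0],[0,0,0]],
], squeeze=10)

```text
time_s: 6.4
ee_pos: [475.0, 230.7, 128.1]
ee_rot: [180.0, 0.0, 105.8]
force: [-0.7, 0.6, -0.1]
gripper_width: 45.7
gripper_force: 0.0
```

>>> servo_tool([
  [200,[0,0,0],[0,0,0]],
  [205,[0,0,0],[0,0,0]],
  [210,[0,0,0],[0,0,0]],
  [215,[0,0,0],[0,0,0]],
  [220,[0,0,0],[0,0,0]],
  [230,[0,0,0],[0,0,0]],
  [240,[0,0,0],[0,0,0]],
  [255,[0,0,0],[0,0,0]],
  [255,[0,0,0],[0,0,0]],
  [255,[0,0,0],[0,0,0]],
], squeeze=25)

```text
time_s: 7.4
ee_pos: [474.9, 230.7, 127.9]
ee_rot: [180.0, 0.0, 105.8]
force: [-0.2, 0.2, -0.8]
gripper_width: 16.0
gripper_force: 25.0
```

```bash
python3 - <<'E'
from h import *
st()
E
```

```text
{'time_s': 7.4, 'ee_pos': [474.94, 230.71, 127.95], 'ee_rot': [179.99, 0.0, 105.81], 'force': [-0.18, 0.23, -0.83], 'gripper_width': 15.98, 'gripper_force': 25.0} j [24.7, 19.5, 104.9, -0.0, 55.6, 8.9]
```

>>> servo_tool([
  [255,[0,0,-3],[0,0,0]],
  [255,[0,0,-6],[0,0,0]],
  [255,[0,0,-10],[0,0,0]],
  [255,[0,0,-12],[0,0,0]],
  [255,[0,0,-15],[0,0,0]],
  [255,[0,0,-18],[0,0,0]],
  [255,[0,0,-20],[0,0,0]],
  [255,[0,0,-20],[0,0,0]],
  [255,[0,0,-15],[0,0,0]],
  [255,[0,0,-8],[0,0,0]],
])

```text
time_s: 8.4
ee_pos: [475.3, 230.9, 257.4]
ee_rot: [179.8, -0.0, 105.8]
force: [0.6, -0.8, -1.8]
gripper_width: 16.7
gripper_force: 25.0
```

```bash
python3 - <<'E'
from h import *
st(); plan((494.5,-125.7,235),66,14,255,start=(475,230.7,255,105.8))
E
```

```text
{'time_s': 8.4, 'ee_pos': [475.3, 230.92, 257.4], 'ee_rot': [179.81, -0.03, 105.81], 'force': [0.58, -0.82, -1.82], 'gripper_width': 16.68, 'gripper_force': 25.0} j [24.7, 13.2, 93.7, -0.0, 72.9, 8.9]
[[255, [-24.9, -5.6, 1.4], [0, 0, 0.0496]], [255, [-25.1, -4.4, 1.4], [0, 0, 0.0496]], [255, [-25.3, -3.1, 1.4], [0, 0, 0.0496]], [255, [-25.4, -1.8, 1.4], [0, 0, 0.0496]], [255, [-25.5, -0.6, 1.4], [0, 0, 0.0496]], [255, [-25.5, 0.7, 1.4], [0, 0, 0.0496]], [255, [-25.4, 2.0, 1.4], [0, 0, 0.0496]], [255, [-25.3, 3.2, 1.4], [0, 0, 0.0496]], [255, [-25.1, 4.5, 1.4], [0, 0, 0.0496]], [255, [-24.9, 5.7, 1.4], [0, 0, 0.0496]], [255, [-24.5, 6.9, 1.4], [0, 0, 0.0496]], [255, [-24.2, 8.1, 1.4], [0, 0, 0.0496]], [255, [-23.7, 9.3, 1.4], [0, 0, 0.0496]], [255, [-23.2, 10.5, 1.4], [0, 0, 0.0496]]]
```

>>> servo_tool([
  [255,[-8,-1.8,0],[0,0,0]],
  [255,[-17,-3.8,1.4],[0,0,0.05]],
  [255,[-25,-4.4,1.4],[0,0,0.05]],
  [255,[-25.3,-3.1,1.4],[0,0,0.05]],
  [255,[-25.4,-1.8,1.4],[0,0,0.05]],
  [255,[-25.5,-0.6,1.4],[0,0,0.05]],
  [255,[-25.5,0.7,1.4],[0,0,0.05]],
  [255,[-25.4,2,1.4],[0,0,0.05]],
  [255,[-25.3,3.2,1.4],[0,0,0.05]],
  [255,[-25.1,4.5,1.4],[0,0,0.05]],
])

```text
time_s: 9.4
ee_pos: [486.2, 0.0, 241.4]
ee_rot: [-179.9, 0.0, 79.9]
force: [0.3, -0.5, -2.1]
gripper_width: 16.0
gripper_force: 25.0
```

>>> servo_tool([
  [255,[-24.9,5.7,1.4],[0,0,0.05]],
  [255,[-24.5,6.9,1.4],[0,0,0.05]],
  [255,[-24.2,8,1.4],[0,0,0.05]],
  [255,[-23.7,9.3,1.4],[0,0,0.05]],
  [255,[-15.5,7,1.4],[0,0,0.05]],
  [255,[-7.5,3.5,0],[0,0,0]],
  [255,[0,0,0],[0,0,0]],
  [255,[0,0,0],[0,0,0]],
  [255,[0,0,0],[0,0,0]],
  [255,[0,0,0],[0,0,0]],
])

```text
time_s: 10.4
ee_pos: [493.1, -124.7, 235.4]
ee_rot: [180.0, -0.0, 65.8]
force: [0.4, -0.3, -1.9]
gripper_width: 16.3
gripper_force: 25.0
```

```bash
cat > fit.py <<'E'
from h import *
import sys
def rodfit(p,zf):
    """rod+collar cloud below the gripper near TCP; collar box centre and slim rod points"""
    s=state();t=s["ee_pos"];C=cloud(p);d=np.hypot(C[...,0]-t[0],C[...,1]-t[1]);z=C[...,2]
    for lo,hi,n in((zf-5,zf+55,"rod"),(zf+56,zf+84,"collar")):
        m=(d<35)&(z>lo)&(z<hi)&(p["z_map"]>0);q=C[m]
        if len(q)>4: print(n,len(q),"zmin/max",q[:,2].min().round(1),q[:,2].max().round(1),"mean-tcp",np.round(q.mean(0)-t,1))
if __name__=="__main__":
    for c in("side","top"):
        st();p=cams.grab_frame(c);save(p,c+sys.argv[1]+".png");z=state()["ee_pos"][2]-118;rodfit(p,z)
        for n in("bore_mouth","fixture","rod"):
            for r in look_for(p,n)[:1]: print(c,n,np.round(r["at"],1),round(r["confidence"],2))
        q=p["color"]
    st()
E
python3 fit.py 3; python3 - <<'E'
import cv2,numpy as np
a=cv2.imread('pics/side3.png')[90:270,200:400];b=cv2.imread('pics/top3.png')[150:290,220:400]
cv2.imwrite('pics/m3.png',np.hstack([cv2.resize(a,(400,360)),cv2.resize(b,(400,360))]))
E
```

```text
{'time_s': 10.4, 'ee_pos': [493.08, -124.74, 235.43], 'ee_rot': [180.0, -0.0, 65.79], 'force': [0.38, -0.29, -1.86], 'gripper_width': 16.3, 'gripper_force': 25.0} j [-15.5, 12.3, 98.1, 0.0, 69.5, 8.7]
rod 75 zmin/max 120.5 166.7 mean-tcp [ -1.8   1.8 -90.6]
collar 230 zmin/max 175.6 201.4 mean-tcp [ -5.3   8.7 -44.3]
side bore_mouth [309.9 221.6] 0.94
side fixture [307.4 216.4] 0.57
side rod [286.3 257.5] 0.97
{'time_s': 10.6, 'ee_pos': [493.14, -125.14, 235.39], 'ee_rot': [180.0, 0.0, 65.75], 'force': [0.5, 0.51, -2.86], 'gripper_width': 16.45, 'gripper_force': 25.0} j [-15.5, 12.4, 98.1, -0.0, 69.5, 8.7]
top bore_mouth [291.4 217.6] 0.69
top fixture [294.2 217.9] 0.69
top rod [218.1 247.6] 0.55
{'time_s': 10.8, 'ee_pos': [493.12, -125.43, 235.35], 'ee_rot': [180.0, 0.0, 65.71], 'force': [-0.4, -0.51, -2.4], 'gripper_width': 16.6, 'gripper_force': 25.0} j [-15.6, 12.4, 98.1, -0.0, 69.5, 8.7]
```

View pics/m3.png

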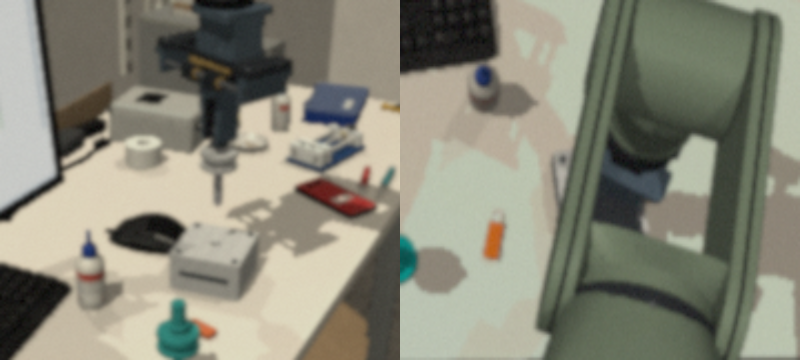

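The side view shows the gauge hanging upright above the fixture; the arm hides the fixture from the top camera. Next I compare the bore and rod axis in the side picture.

```bash
cat >> h.py <<'E'
def proj(p,X):
    f=cam(p);c=Rm(p).T@(np.array(X)-np.array(p["eye"]));return np.array([p["cx"]-f*c[0]/c[2],p["cy"]+f*c[1]/c[2]])
E
python3 - <<'E'
from h import *
p=cams.grab_frame("side");st()
g=cv2.cvtColor(p["color"],cv2.COLOR_RGB2GRAY)
b=proj(p,(494.35,-125.63,56));print("bore pred",b)
u,v=np.round(b).astype(int);print(g[v-6:v+7,u-9:u+10])
t=state()["ee_pos"]
for h in (10,20,30,40,50):
    c=proj(p,(t[0],t[1],t[2]-118+h));u,v=np.round(c).astype(int);print(h,np.round(c,1),g[v,u-8:u+9])
for h in(0,-4,4):
    c=proj(p,(t[0],t[1],t[2]-118+h));print(h,c)
E
python3 - <<'E'
import cv2
a=cv2.imread('pics/side3.png')[150:250,270:350];cv2.imwrite('pics/c3.png',cv2.resize(a,(480,600),interpolation=cv2.INTER_NEAREST))
E
```

```text
{'time_s': 10.85, 'ee_pos': [493.11, -125.46, 235.32], 'ee_rot': [-180.0, 0.0, 65.71], 'force': [-0.31, 0.01, -2.02], 'gripper_width': 16.11, 'gripper_force': 25.0} j [-15.6, 12.4, 98.1, -0.0, 69.5, 8.7]
bore pred [307.5280027  212.06170444]
[[186 188 190 187 191 188 187 188 190 192 190 190 186 184 173 162 150 148
  159]
 [187 188 187 188 188 188 189 191 192 190 189 189 188 185 180 174 172 174
  175]
 [189 190 189 188 187 188 190 190 191 191 191 188 186 188 184 187 185 185
  186]
 [189 186 186 188 187 190 186 188 186 186 187 187 186 187 189 191 190 189
  187]
 [188 190 189 187 186 181 178 178 178 178 178 183 185 186 188 191 190 190
  189]
 [188 188 188 185 186 177 166 161 159 160 164 175 182 185 189 190 190 188
  189]
 [186 188 189 187 187 183 169 161 157 159 165 175 184 189 188 188 190 187
  191]
 [185 187 187 190 190 188 183 176 173 174 179 182 187 189 190 188 186 189
  190]
 [186 186 190 190 190 188 187 186 183 185 182 187 189 192 187 189 186 189
  190]
 [188 186 189 190 191 187 187 187 186 186 187 187 190 188 188 187 188 187
  191]
 [189 188 189 188 188 186 183 186 188 188 188 191 190 190 188 188 190 190
  191]
 [186 189 188 189 188 187 185 188 185 188 188 188 189 188 187 188 190 188
  191]
 [180 183 187 186 184 188 184 187 187 187 189 190 190 187 191 189 186 182
  180]]
10 [308.6 189.4] [209 209 211 208 201 177 146 122 114 133 170 198 209 209 209 209 209]
20 [308.7 186.1] [209 209 209 210 200 174 142 120 114 131 165 196 207 206 208 209 209]
30 [308.8 182.7] [208 208 207 209 198 168 127 100  93 121 165 196 207 209 208 208 208]
40 [308.9 179.4] [209 208 208 208 197 171 130  93  86 111 158 197 206 209 208 208 209]
50 [309. 176.] [199 191 181 172 163 150 133 125 120 125 135 144 155 161 171 183 196]
0 [308.47934893 192.66148557]
-4 [308.44071787 193.96596937]
4 [308.51810913 191.35264087]
```

View pics/c3.png

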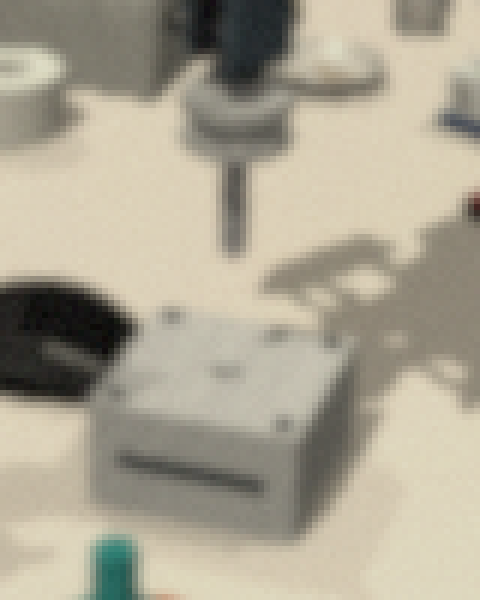

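Rod axis and bore agree with the predictions to within about 1 mm. I shift +1.8 mm in x and go down to just above the mouth.

>>> servo_tool([
  [255,[0.3,0.8,4],[0,0,0]],
  [255,[0.4,0.8,8],[0,0,0]],
  [255,[0,0,10],[0,0,0]],
  [255,[0,0,10],[0,0,0]],
  [255,[0,0,10],[0,0,0]],
  [255,[0,0,7],[0,0,0]],
  [255,[0,0,3],[0,0,0]],
  [255,[0,0,0],[0,0,0]],
  [255,[0,0,0],[0,0,0]],
  [255,[0,0,0],[0,0,0]],
])

```text
time_s: 11.85
ee_pos: [495.2, -125.6, 183.8]
ee_rot: [179.9, -0.0, 65.7]
force: [-0.3, 0.3, -2.6]
gripper_width: 16.6
gripper_force: 25.0
```

```bash
python3 - <<'E'
from h import *
p=cams.grab_frame("side");save(p,"s5.png");st()
g=cv2.cvtColor(p["color"],cv2.COLOR_RGB2GRAY)
t=state()["ee_pos"]
for h in (-8,-5,0,10,20,30):
    c=proj(p,(t[0],t[1],t[2]-118+h));u,v=np.round(c).astype(int);print(h,np.round(c,1),g[v,u-8:u+9])
a=p["color"][150:250,270:350,::-1];cv2.imwrite('pics/c5.png',cv2.resize(a,(480,600),interpolation=cv2.INTER_NEAREST))
E
```

```text
{'time_s': 11.9, 'ee_pos': [495.15, -125.63, 183.81], 'ee_rot': [179.94, -0.0, 65.7], 'force': [-0.16, 0.5, -1.45], 'gripper_width': 16.23, 'gripper_force': 25.0} j [-15.5, 14.9, 102.6, -0.0, 62.5, 8.8]
-8 [307.3 211.4] [166 167 171 172 174 168 159 147 132 120 127 145 168 182 188 186 188]
-5 [307.3 210.5] [169 174 175 177 183 181 174 164 145 120 120 130 152 166 170 169 171]
0 [307.4 208.9] [177 181 183 188 188 186 178 168 147 129 120 122 130 136 142 142 141]
10 [307.4 205.8] [190 193 191 193 189 183 161 130 115 109 106 111 118 116 118 120 122]
20 [307.5 202.6] [177 187 191 192 188 168 136 114 106 115 129 139 139 133 139 154 177]
30 [307.6 199.4] [212 212 212 209 200 169 125  90  81  93 115 131 136 134 138 136 137]
```

View pics/c5.png

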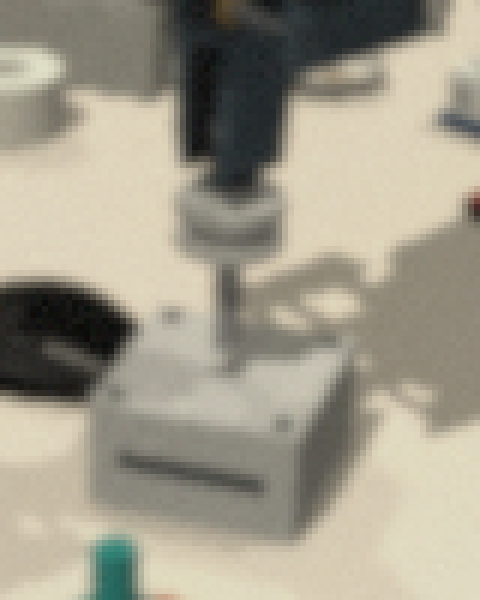

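The foot is right over the bore, about 10 mm above it. I lower slowly with a light grip.

>>> servo_tool([
  [255,[0,0,1.5],[0,0,0]],
  [255,[0,0,2],[0,0,0]],
  [255,[0,0,2],[0,0,0]],
  [255,[0,0,2],[0,0,0]],
  [255,[0,0,1.5],[0,0,0]],
  [255,[0,0,1.5],[0,0,0]],
  [255,[0,0,1.5],[0,0,0]],
  [255,[0,0,1.5],[0,0,0]],
  [255,[0,0,1],[0,0,0]],
  [255,[0,0,0],[0,0,0]],
], squeeze=10)

```text
time_s: 12.9
ee_pos: [494.9, -125.6, 168.8]
ee_rot: [180.0, 0.0, 65.7]
force: [-0.1, 0.8, -1.9]
gripper_width: 16.7
gripper_force: 10.0
```

>>> servo_tool([
  [255,[0,0,1.5],[0,0,0]],
  [255,[0,0,2],[0,0,0]],
  [255,[0,0,2],[0,0,0]],
  [255,[0,0,2],[0,0,0]],
  [255,[0,0,2],[0,0,0]],
  [255,[0,0,2],[0,0,0]],
  [255,[0,0,1.5],[0,0,0]],
  [255,[0,0,1],[0,0,0]],
  [255,[0,0,0],[0,0,0]],
  [255,[0,0,0],[0,0,0]],
])

```text
time_s: 13.9
ee_pos: [494.9, -125.5, 154.8]
ee_rot: [180.0, 0.0, 65.7]
force: [1.3, 0.8, -2.0]
gripper_width: 16.5
gripper_force: 10.0
```

>>> servo_tool([
  [255,[0,0,1.5],[0,0,0]],
  [255,[0,0,2],[0,0,0]],
  [255,[0,0,2],[0,0,0]],
  [255,[0,0,1.5],[0,0,0]],
  [255,[0,0,0.7],[0,0,0]],
  [255,[0,0,0.3],[0,0,0]],
  [255,[0,0,0.3],[0,0,0]],
  [255,[0,0,0.3],[0,0,0]],
  [255,[0,0,0.2],[0,0,0]],
  [255,[0,0,0],[0,0,0]],
])

```text
time_s: 14.9
ee_pos: [494.9, -125.6, 146.1]
ee_rot: [180.0, 0.0, 65.7]
force: [0.6, -0.4, -1.8]
gripper_width: 17.0
gripper_force: 10.0
```

>>> servo_tool([
  [255,[0,0,0.3],[0,0,0]],
  [255,[0,0,0.3],[0,0,0]],
  [255,[0,0,0.3],[0,0,0]],
  [255,[0,0,0.3],[0,0,0]],
  [255,[0,0,0.3],[0,0,0]],
  [255,[0,0,0.2],[0,0,0]],
  [255,[0,0,0.2],[0,0,0]],
  [255,[0,0,0.1],[0,0,0]],
  [255,[0,0,0],[0,0,0]],
  [255,[0,0,0],[0,0,0]],
])

```text
time_s: 15.9
ee_pos: [494.9, -125.5, 144.0]
ee_rot: [180.0, 0.0, 65.7]
force: [1.5, -0.1, -2.4]
gripper_width: 16.6
gripper_force: 10.0
```

>>> servo_tool([
  [255,[0,0,0.4],[0,0,0]],
  [255,[0,0,0.3],[0,0,0]],
  [255,[0,0,0.3],[0,0,0]],
  [255,[0,0,0.3],[0,0,0]],
  [255,[0,0,0.3],[0,0,0]],
  [255,[0,0,0.2],[0,0,0]],
  [255,[0,0,0.2],[0,0,0]],
  [255,[0,0,0],[0,0,0]],
  [255,[0,0,0],[0,0,0]],
  [255,[0,0,0],[0,0,0]],
], squeeze=8)

```text
time_s: 16.9
ee_pos: [494.8, -125.5, 142.0]
ee_rot: [180.0, 0.0, 65.7]
force: [0.7, -1.2, -2.0]
gripper_width: 16.9
gripper_force: 8.0
```

>>> servo_tool([
  [255,[0,0,0.4],[0,0,0]],
  [255,[0,0,0.4],[0,0,0]],
  [255,[0,0,0.3],[0,0,0]],
  [255,[0,0,0.3],[0,0,0]],
  [255,[0,0,0.3],[0,0,0]],
  [255,[0,0,0.3],[0,0,0]],
  [255,[0,0,0.2],[0,0,0]],
  [255,[0,0,0],[0,0,0]],
  [255,[0,0,0],[0,0,0]],
  [255,[0,0,0],[0,0,0]],
])

```text
time_s: 17.9
ee_pos: [494.9, -125.5, 139.8]
ee_rot: [180.0, 0.0, 65.7]
force: [-0.2, -1.0, -2.2]
gripper_width: 16.6
gripper_force: 8.0
```

>>> servo_tool([
  [255,[0,0,0.4],[0,0,0]],
  [255,[0,0,0.4],[0,0,0]],
  [255,[0,0,0.3],[0,0,0]],
  [255,[0,0,0.3],[0,0,0]],
  [255,[0,0,0.3],[0,0,0]],
  [255,[0,0,0.3],[0,0,0]],
  [255,[0,0,0.2],[0,0,0]],
  [255,[0,0,0],[0,0,0]],
  [255,[0,0,0],[0,0,0]],
  [255,[0,0,0],[0,0,0]],
])

```text
time_s: 18.9
ee_pos: [494.9, -125.6, 137.6]
ee_rot: [180.0, 0.0, 65.7]
force: [1.4, -1.7, -2.7]
gripper_width: 16.3
gripper_force: 8.0
```

>>> servo_tool([
  [255,[0,0,0.4],[0,0,0]],
  [255,[0,0,0.4],[0,0,0]],
  [255,[0,0,0.3],[0,0,0]],
  [255,[0,0,0.3],[0,0,0]],
  [255,[0,0,0.3],[0,0,0]],
  [255,[0,0,0.3],[0,0,0]],
  [255,[0,0,0.2],[0,0,0]],
  [255,[0,0,0],[0,0,0]],
  [255,[0,0,0],[0,0,0]],
  [255,[0,0,0],[0,0,0]],
])

```text
time_s: 19.9
ee_pos: [495.0, -125.5, 135.7]
ee_rot: [180.0, -0.0, 65.7]
force: [0.7, 0.4, 2.2]
gripper_width: 16.4
gripper_force: 8.0
```

Contact felt: force z rose from -2 N to +2.2 N. Next comes the definite push, held.

>>> servo_tool([
  [255,[0,0,0.2],[0,0,0]],
  [255,[0,0,0],[0,0,0]],
  [255,[0,0,0],[0,0,0]],
  [255,[0,0,0],[0,0,0]],
  [255,[0,0,0],[0,0,0]],
  [255,[0,0,0],[0,0,0]],
  [255,[0,0,0],[0,0,0]],
  [255,[0,0,0],[0,0,0]],
  [255,[0,0,0],[0,0,0]],
  [255,[0,0,0],[0,0,0]],
], squeeze=12)

```text
time_s: 20.9
ee_pos: [495.0, -125.6, 135.3]
ee_rot: [180.0, 0.0, 65.7]
force: [0.3, 0.2, 5.2]
gripper_width: 16.5
gripper_force: 12.0
```

```bash
python3 -c "
from h import *
st()
for i in range(3): cams.grab_frame('side');st()"
```

```text
{'time_s': 20.9, 'ee_pos': [495.0, -125.57, 135.35], 'ee_rot': [179.98, 0.0, 65.71], 'force': [0.26, 0.16, 5.16], 'gripper_width': 16.53, 'gripper_force': 12.01} j [-15.5, 17.7, 106.5, -0.0, 55.8, 8.8]
{'time_s': 20.95, 'ee_pos': [494.99, -125.56, 135.35], 'ee_rot': [179.98, 0.0, 65.71], 'force': [0.58, 0.48, 5.64], 'gripper_width': 16.82, 'gripper_force': 12.01} j [-15.5, 17.7, 106.5, -0.0, 55.8, 8.8]
{'time_s': 21.0, 'ee_pos': [494.98, -125.56, 135.34], 'ee_rot': [179.98, 0.0, 65.7], 'force': [0.62, -0.71, 4.11], 'gripper_width': 16.7, 'gripper_force': 12.01} j [-15.5, 17.7, 106.5, -0.0, 55.8, 8.8]
{'time_s': 21.05, 'ee_pos': [494.99, -125.58, 135.34], 'ee_rot': [179.98, 0.0, 65.71], 'force': [0.97, -0.03, 4.41], 'gripper_width': 16.58, 'gripper_force': 12.01} j [-15.5, 17.7, 106.5, -0.0, 55.8, 8.8]
```

>>> servo_tool([
  [255,[0,0,-0.2],[0,0,0]],
  [230,[0,0,0],[0,0,0]],
  [215,[0,0,0],[0,0,0]],
  [205,[0,0,0],[0,0,0]],
  [190,[0,0,0],[0,0,0]],
  [170,[0,0,0],[0,0,0]],
  [152,[0,0,0],[0,0,0]],
  [152,[0,0,0],[0,0,0]],
  [152,[0,0,0],[0,0,0]],
  [152,[0,0,0],[0,0,0]],
])

```text
time_s: 22.05
ee_pos: [494.8, -125.5, 135.4]
ee_rot: [-180.0, 0.0, 65.7]
force: [0.0, 0.5, -0.4]
gripper_width: 36.6
gripper_force: 0.0
```

```bash
python3 - <<'E'
from h import *
st();p=cams.grab_frame("side");save(p,"s6.png");st()
a=p["color"][120:230,260:360,::-1];cv2.imwrite('pics/c6.png',cv2.resize(a,(500,550),interpolation=cv2.INTER_CUBIC))
t=(495,-125.6)
C=cloud(p);d=np.hypot(C[...,0]-t[0],C[...,1]-t[1])
m=(d<30)&(C[...,2]>68)&(C[...,2]<103);q=C[m];print(len(q),cv2.minAreaRect(q[:,:2].astype(np.float32)),np.percentile(q[:,2],[2,50,90,98]))
for z in(74,98,109):print(z,proj(p,(*t,z)))
E
```

```text
{'time_s': 22.05, 'ee_pos': [494.81, -125.5, 135.44], 'ee_rot': [-180.0, 0.0, 65.71], 'force': [0.03, 0.51, -0.35], 'gripper_width': 36.62, 'gripper_force': 0.0} j [-15.5, 17.7, 106.5, -0.0, 55.8, 8.8]
{'time_s': 22.1, 'ee_pos': [494.84, -125.52, 135.45], 'ee_rot': [180.0, 0.0, 65.71], 'force': [-0.27, -0.98, -0.3], 'gripper_width': 36.6, 'gripper_force': 0.0} j [-15.5, 17.7, 106.5, -0.0, 55.8, 8.8]
206 ((494.8746643066406, -123.43883514404297), (49.10087203979492, 42.39168930053711), 8.034774780273438) [ 78.30732574  95.59809224 101.56900028 102.42892261]
74 [307.47619773 206.38323452]
98 [307.69637697 198.74827841]
109 [307.79875969 195.19804586]
```

View pics/c6.png

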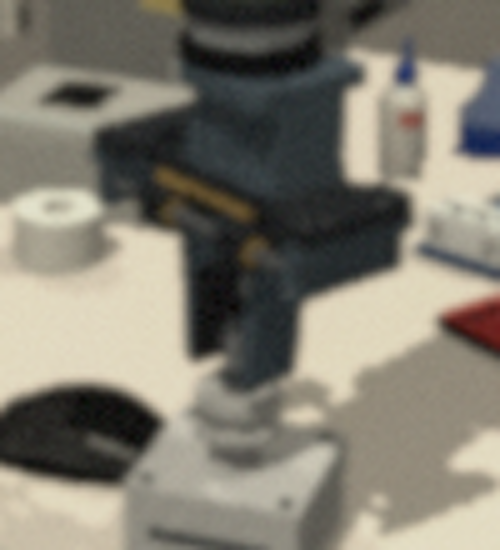

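The gauge stands upright between the opened fingers. Next I go down past the guard.

>>> servo_tool([
  [152,[0,0,1],[0,0,0]],
  [152,[0,0,1],[0,0,0]],
  [152,[0,0,1],[0,0,0]],
  [152,[0,0,1],[0,0,0]],
  [152,[0,0,1],[0,0,0]],
  [152,[0,0,1],[0,0,0]],
  [152,[0,0,1],[0,0,0]],
  [152,[0,0,1],[0,0,0]],
  [152,[0,0,1],[0,0,0]],
  [152,[0,0,0],[0,0,0]],
])

```text
time_s: 23.1
ee_pos: [494.8, -125.5, 126.3]
ee_rot: [-180.0, 0.0, 65.7]
force: [-0.6, -0.3, 0.2]
gripper_width: 36.8
gripper_force: 0.0
```

>>> servo_tool([
  [152,[0,0,1],[0,0,0]],
  [152,[0,0,1],[0,0,0]],
  [152,[0,0,1],[0,0,0]],
  [152,[0,0,1],[0,0,0]],
  [152,[0,0,1],[0,0,0]],
  [152,[0,0,1],[0,0,0]],
  [152,[0,0,1],[0,0,0]],
  [152,[0,0,1],[0,0,0]],
  [152,[0,0,0],[0,0,0]],
  [152,[0,0,0],[0,0,0]],
])

```text
time_s: 24.1
ee_pos: [494.9, -125.6, 118.4]
ee_rot: [180.0, 0.0, 65.7]
force: [0.1, -0.2, -0.6]
gripper_width: 36.5
gripper_force: 0.0
```

>>> servo_tool([
  [152,[0,0,1],[0,0,0]],
  [152,[0,0,1.3],[0,0,0]],
  [152,[0,0,1.3],[0,0,0]],
  [152,[0,0,1.3],[0,0,0]],
  [152,[0,0,1.3],[0,0,0]],
  [152,[0,0,1.3],[0,0,0]],
  [152,[0,0,1.3],[0,0,0]],
  [152,[0,0,1.2],[0,0,0]],
  [152,[0,0,1],[0,0,0]],
  [152,[0,0,0.5],[0,0,0]],
])

```text
time_s: 25.1
ee_pos: [494.8, -125.5, 106.8]
ee_rot: [-180.0, 0.0, 65.7]
force: [0.2, 0.9, 0.9]
gripper_width: 36.7
gripper_force: 0.2
```

>>> servo_tool([
  [152,[0,0,0.5],[0,0,0]],
  [152,[0,0,0.4],[0,0,0]],
  [152,[0,0,0.3],[0,0,0]],
  [152,[0,0,0.3],[0,0,0]],
  [152,[0,0,0.3],[0,0,0]],
  [152,[0,0,0.2],[0,0,0]],
  [152,[0,0,0],[0,0,0]],
  [152,[0,0,0],[0,0,0]],
  [152,[0,0,0],[0,0,0]],
  [152,[0,0,0],[0,0,0]],
])

```text
time_s: 26.1
ee_pos: [494.9, -125.6, 105.0]
ee_rot: [180.0, 0.0, 65.7]
force: [-0.3, 0.1, 0.4]
gripper_width: 36.6
gripper_force: 0.0
```

>>> servo_tool([
  [152,[0,0,0.3],[0,0,0]],
  [152,[0,0,0.3],[0,0,0]],
  [152,[0,0,0.3],[0,0,0]],
  [152,[0,0,0.3],[0,0,0]],
  [152,[0,0,0.2],[0,0,0]],
  [152,[0,0,0.2],[0,0,0]],
  [152,[0,0,0],[0,0,0]],
  [152,[0,0,0],[0,0,0]],
  [152,[0,0,0],[0,0,0]],
  [152,[0,0,0],[0,0,0]],
])

```text
time_s: 27.1
ee_pos: [494.7, -125.4, 103.4]
ee_rot: [-180.0, 0.0, 65.7]
force: [-1.4, 1.4, 2.7]
gripper_width: 37.2
gripper_force: 1.3
```

```bash
python3 - <<'E'
from h import *
st();p=cams.grab_frame("side");save(p,"s7.png");st()
a=p["color"][150:240,260:350,::-1];cv2.imwrite('pics/c7.png',cv2.resize(a,(540,540),interpolation=cv2.INTER_CUBIC))
E
```

```text
{'time_s': 27.1, 'ee_pos': [494.72, -125.43, 103.36], 'ee_rot': [-179.98, 0.0, 65.71], 'force': [-1.44, 1.38, 2.74], 'gripper_width': 37.17, 'gripper_force': 1.3} j [-15.5, 19.8, 108.9, 0.0, 51.4, 8.8]
{'time_s': 27.15, 'ee_pos': [494.69, -125.43, 103.32], 'ee_rot': [-179.98, 0.0, 65.7], 'force': [-1.23, 1.03, 2.2], 'gripper_width': 36.85, 'gripper_force': 1.36} j [-15.5, 19.8, 108.9, 0.0, 51.4, 8.8]
```

View pics/c7.png

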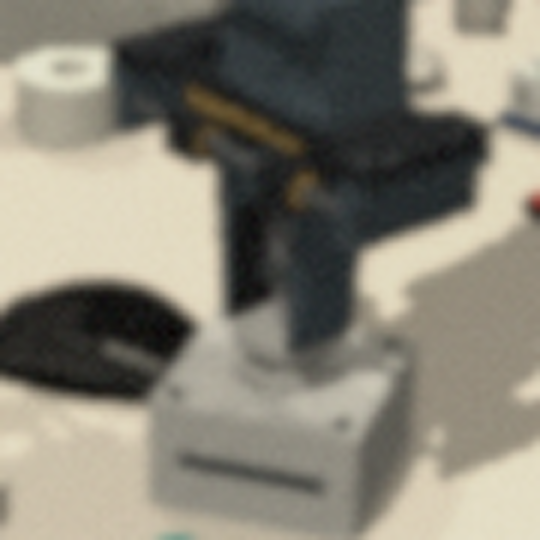

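Collar contact is felt (2.7 N), about 1 mm above the nominal seat height, possibly one edge first. I continue in small steps.

>>> servo_tool([
  [152,[0,0,0.1],[0,0,0]],
  [152,[0,0,0.1],[0,0,0]],
  [152,[0,0,0.1],[0,0,0]],
  [152,[0,0,0],[0,0,0]],
  [152,[0,0,0],[0,0,0]],
  [152,[0,0,0],[0,0,0]],
  [152,[0,0,0],[0,0,0]],
  [152,[0,0,0],[0,0,0]],
  [152,[0,0,0],[0,0,0]],
  [152,[0,0,0],[0,0,0]],
])

```text
time_s: 28.15
ee_pos: [495.0, -125.6, 103.0]
ee_rot: [180.0, 0.0, 65.7]
force: [-0.1, 0.7, 1.5]
gripper_width: 36.6
gripper_force: 0.8
```

>>> servo_tool([
  [152,[0,0,0.1],[0,0,0]],
  [152,[0,0,0.1],[0,0,0]],
  [152,[0,0,0.1],[0,0,0]],
  [152,[0,0,0.1],[0,0,0]],
  [152,[0,0,0],[0,0,0]],
  [152,[0,0,0],[0,0,0]],
  [152,[0,0,0],[0,0,0]],
  [152,[0,0,0],[0,0,0]],
  [152,[0,0,0],[0,0,0]],
  [152,[0,0,0],[0,0,0]],
])

```text
time_s: 29.15
ee_pos: [494.8, -125.5, 102.7]
ee_rot: [180.0, 0.0, 65.7]
force: [-1.0, 0.2, 2.5]
gripper_width: 36.8
gripper_force: 1.2
```

>>> servo_tool([
  [152,[0,0,0.1],[0,0,0]],
  [152,[0,0,0.1],[0,0,0]],
  [152,[0,0,0.1],[0,0,0]],
  [152,[0,0,0.1],[0,0,0]],
  [152,[0,0,0],[0,0,0]],
  [152,[0,0,0],[0,0,0]],
  [152,[0,0,0],[0,0,0]],
  [152,[0,0,0],[0,0,0]],
  [152,[0,0,0],[0,0,0]],
  [152,[0,0,0],[0,0,0]],
])

```text
time_s: 30.15
ee_pos: [494.7, -125.4, 102.3]
ee_rot: [-180.0, -0.0, 65.7]
force: [-3.1, 2.4, 5.9]
gripper_width: 36.8
gripper_force: 2.5
```

```bash
python3 -c "
from h import *
st();cams.grab_frame('side');st()"
```

```text
{'time_s': 30.15, 'ee_pos': [494.71, -125.41, 102.29], 'ee_rot': [-179.98, -0.0, 65.7], 'force': [-3.11, 2.42, 5.89], 'gripper_width': 36.83, 'gripper_force': 2.55} j [-15.5, 19.9, 108.9, 0.0, 51.2, 8.8]
{'time_s': 30.2, 'ee_pos': [494.75, -125.43, 102.31], 'ee_rot': [-179.99, -0.0, 65.7], 'force': [-2.83, 2.23, 5.47], 'gripper_width': 36.96, 'gripper_force': 2.55} j [-15.5, 19.9, 108.9, 0.0, 51.2, 8.8]
```

>>> servo_tool([
  [152,[0,-0.1,0.1],[0,0,0]],
  [152,[0,-0.1,0.1],[0,0,0]],
  [152,[0,-0.1,0],[0,0,0]],
  [152,[0,0,0],[0,0,0]],
  [152,[0,0,0],[0,0,0]],
  [152,[0,0,0],[0,0,0]],
  [152,[0,0,0],[0,0,0]],
  [152,[0,0,0],[0,0,0]],
  [152,[0,0,0],[0,0,0]],
  [152,[0,0,0],[0,0,0]],
])

```text
time_s: 31.2
ee_pos: [494.7, -125.4, 102.3]
ee_rot: [180.0, -0.0, 65.7]
force: [-2.3, 2.7, 5.5]
gripper_width: 36.9
gripper_force: 2.9
```

>>> servo_tool([
  [152,[0,-0.1,0.1],[0,0,0]],
  [152,[0,-0.1,0.1],[0,0,0]],
  [152,[0,-0.1,0],[0,0,0]],
  [152,[0,0,0],[0,0,0]],
  [152,[0,0,0],[0,0,0]],
  [152,[0,0,0],[0,0,0]],
  [152,[0,0,0],[0,0,0]],
  [152,[0,0,0],[0,0,0]],
  [152,[0,0,0],[0,0,0]],
  [152,[0,0,0],[0,0,0]],
])

```text
time_s: 32.2
ee_pos: [494.7, -125.4, 102.3]
ee_rot: [179.9, -0.0, 65.7]
force: [-3.2, 1.1, 6.5]
gripper_width: 36.8
gripper_force: 3.3
```

```bash
python3 -c "
from h import *
st();cams.grab_frame('side');st()"
```

```text
{'time_s': 32.2, 'ee_pos': [494.68, -125.37, 102.25], 'ee_rot': [179.94, -0.01, 65.7], 'force': [-3.24, 1.14, 6.54], 'gripper_width': 36.8, 'gripper_force': 3.25} j [-15.5, 19.8, 109.0, -0.0, 51.1, 8.8]
{'time_s': 32.25, 'ee_pos': [494.69, -125.38, 102.27], 'ee_rot': [179.94, -0.01, 65.7], 'force': [-1.45, 1.89, 6.48], 'gripper_width': 36.89, 'gripper_force': 3.25} j [-15.5, 19.8, 109.0, -0.0, 51.1, 8.8]
```

>>> servo_tool([
  [152,[0,0.3,-0.4],[0,0,0]],
  [152,[0,0.3,-0.6],[0,0,0]],
  [152,[0,0,-1],[0,0,0]],
  [140,[0,0,-2],[0,0,0]],
  [125,[0,0,-4],[0,0,0]],
  [110,[0,0,-6],[0,0,0]],
  [100,[0,0,-8],[0,0,0]],
  [90,[0,0,-10],[0,0,0]],
  [90,[0,0,-12],[0,0,0]],
  [90,[0,0,-14],[0,0,0]],
])

```text
time_s: 33.25
ee_pos: [494.9, -125.5, 161.0]
ee_rot: [180.0, 0.0, 65.7]
force: [0.1, -0.2, -0.0]
gripper_width: 59.0
gripper_force: 0.0
```

>>> servo_tool([
  [90,[0,0,-15],[0,0,0]],
  [90,[0,0,-20],[0,0,0]],
  [90,[0,0,-20],[0,0,0]],
  [90,[-10,0,-20],[0,0,0]],
  [90,[-25,0,-10],[0,0,0]],
  [90,[-40,0,0],[0,0,0]],
  [90,[-45,0,0],[0,0,0]],
  [90,[-45,0,0],[0,0,0]],
  [90,[-40,0,0],[0,0,0]],
  [90,[-15,0,0],[0,0,0]],
])

```text
time_s: 34.25
ee_pos: [403.0, -328.8, 245.8]
ee_rot: [179.9, 0.1, 65.5]
force: [0.1, 0.3, -0.3]
gripper_width: 59.1
gripper_force: 0.0
```

```bash
python3 - <<'E'
from h import *
st()
ims=[]
for c in("side","top"):
    p=cams.grab_frame(c);save(p,c+"8.png")
    C=cloud(p);d=np.hypot(C[...,0]-495,C[...,1]+125.6);z=C[...,2]
    for lo,hi in((74,88),(88,103),(106,145)):
        m=(d<30)&(z>lo)&(z<hi);q=C[m]
        if len(q)>4:
            A=np.c_[q[:,:2]-[495,-125.6],np.ones(len(q))];print(c,lo,len(q),"z",np.percentile(q[:,2],[5,50,95]).round(1),cv2.minAreaRect(q[:,:2].astype(np.float32)))
    c0=proj(p,(495,-125.6,85)).astype(int);a=p["color"][c0[1]-40:c0[1]+40,c0[0]-40:c0[0]+40,::-1];ims.append(cv2.resize(a,(400,400),interpolation=cv2.INTER_CUBIC))
cv2.imwrite("pics/m8.png",np.hstack(ims))
E
```

```text
{'time_s': 34.25, 'ee_pos': [402.97, -328.77, 245.85], 'ee_rot': [179.93, 0.08, 65.52], 'force': [0.06, 0.34, -0.3], 'gripper_width': 59.1, 'gripper_force': 0.0} j [-40.4, 12.9, 95.8, -0.1, 71.2, -15.9]
side 74 145 z [76.1 81.8 84.9] ((495.549072265625, -126.44561767578125), (47.28510284423828, 49.35993957519531), 25.69013214111328)
side 88 21 z [ 89.   96.4 101.1] ((494.002197265625, -125.64102935791016), (11.21737289428711, 7.910117149353027), 28.420978546142578)
side 106 93 z [110.6 123.1 140. ] ((493.2277526855469, -124.68252563476562), (24.188222885131836, 19.756935119628906), 35.18642807006836)
top 74 200 z [75.8 79.7 82.8] ((495.1214599609375, -127.03214263916016), (47.795745849609375, 47.86637878417969), 89.07234954833984)
top 106 80 z [108.1 129.  138.9] ((494.0862731933594, -124.96717071533203), (23.239858627319336, 19.73670768737793), 53.59288787841797)
```

View pics/m8.png

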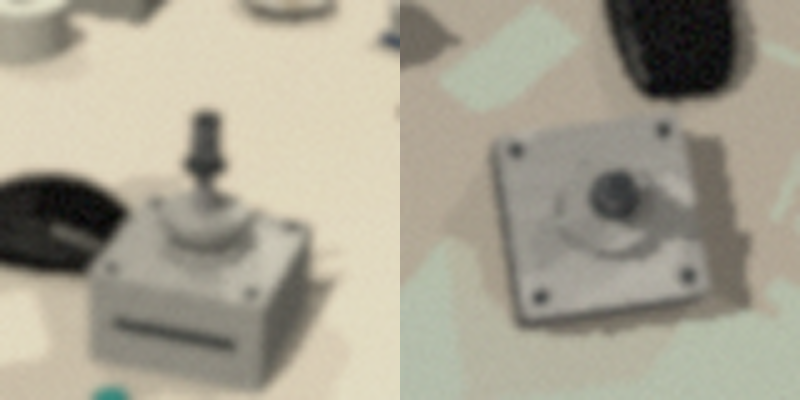

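```bash
python3 - <<'E'
from h import *
for k in range(2):
  for c in("side","top"):
    p=cams.grab_frame(c)
    C=cloud(p);r=np.hypot(C[...,0]-495.2,C[...,1]+126.2);z=C[...,2]
    def plane(m):
        for _ in range(4):
            q=C[m];A=np.c_[q[:,0]-495.2,q[:,1]+126.2,np.ones(len(q))];x=np.linalg.lstsq(A,q[:,2],rcond=None)[0]
            res=np.abs(z-((C[...,0]-495.2)*x[0]+(C[...,1]+126.2)*x[1]+x[2]));m=m&(res<1.5)
        return m.sum(),np.degrees(x[:2]).round(2),x[2].round(2)
    print(c,"collar",plane((r<24)&(r>9)&(z>76)&(z<86)),"fixture",plane((r>28)&(r<48)&(abs(z-56)<4)))
    for lo,hi in((107,116),(116,128),(128,142)):
        q=C[(r<25)&(z>lo)&(z<hi)];e,rad=cv2.minEnclosingCircle(q[:,:2].astype(np.float32));print(lo,len(q),q.mean(0).round(1),np.round(e,1),round(rad,1))
E
```

```text
side collar (np.int64(63), array([ 1.26, -2.55]), np.float64(81.81)) fixture (np.int64(195), array([ 0.15, -0.36]), np.float64(58.02))
107 30 [ 493.1 -123.   112.1] [ 495.3 -126. ] 12.5
116 26 [ 494.2 -123.4  122. ] [ 495.6 -126.5] 8.8
128 35 [ 493.9 -124.8  135.6] [ 495.1 -125.6] 8.7
top collar (np.int64(95), array([-0.05,  0.05]), np.float64(79.59)) fixture (np.int64(348), array([0.02, 0.17]), np.float64(55.55))
107 28 [ 492.6 -123.9  111. ] [ 496. -126.] 12.6
116 7 [ 490.3 -123.1  120.6] [ 492.4 -124.3] 7.7
128 40 [ 495.2 -125.4  137.3] [ 495.7 -126.2] 8.5
side collar (np.int64(69), array([ 1.92, -1.29]), np.float64(81.79)) fixture (np.int64(189), array([ 0.25, -0.35]), np.float64(58.09))
107 30 [ 493.  -122.8  111.9] [ 494.9 -123.8] 14.3
116 29 [ 493.9 -123.8  122. ] [ 495.6 -126.2] 9.3
128 35 [ 494.1 -125.   135.9] [ 495.4 -126.2] 9.4
top collar (np.int64(82), array([-0.87, -0.99]), np.float64(79.95)) fixture (np.int64(348), array([-0.  ,  0.37]), np.float64(55.66))
107 28 [ 493.2 -123.8  110. ] [ 496.3 -126.4] 12.5
116 8 [ 489.9 -122.6  121.2] [ 492.1 -123.8] 7.3
128 40 [ 495.3 -125.8  136.3] [ 495.5 -126.1] 8.3
```

The collar top sits about 24 mm above the fixture top in both cameras, which is its own height. The rod is upright, the head top is at about 137 mm as expected when bottomed, and the robot is clear.

```bash
python3 -c "
from h import *
st();print(ticket.job_done())"
```

```text
{'time_s': 34.55, 'ee_pos': [404.97, -324.67, 245.05], 'ee_rot': [179.99, -0.04, 65.8], 'force': [0.16, 0.59, 0.12], 'gripper_width': 58.93, 'gripper_force': 0.0} j [-40.0, 12.9, 95.9, 0.0, 71.2, -15.8]
the job is handed in; nothing more can be done
None
```

The job is handed in at 34.6 s. The rod is bottomed about 38 mm down, with the stop bearing about 7 N during the push (roughly 5 N beyond the gauge's weight) for over half a second. The collar is seated on the fixture top, with its flatness measured to about 1° by the top camera, and the gauge stands free with the bystanders untouched.

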